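# Seat and clamp a battery module in the repair fixture

## Robot

A 6-joint arm with a two-finger parallel gripper is mounted at the origin on the work surface. World frame = base frame: x ahead of the robot, y to its left, z up, the work surface at z = 0. Lengths are in mm, angles in rad, forces in N, time in s.
With the tool pointing down it reaches from about 350 to 775 mm from the base axis. Payload 5.5 kg.
Tool frame: the origin (TCP) lies on the front face of the gripper's body, between the roots of the fingers; the fingertips stand 73 mm ahead of it and the grasp point (between the pads) lies 54 mm ahead of it; z points along the fingers, y is the direction in which the jaws open and shut (so a half turn about z gives the same grasp; the last joint's range is limited). The gripper opens to 85 mm and grips with 20 to 120 N. Pads are 22 mm wide; open, the fingers measure 114 mm over their backs; the gripper's body (76 mm by 85 mm) begins 54 mm behind the grasp point. The pads swing forward as they close: fully open they stand 13 mm farther back than shut.
Start: joints at [-1.416, 0.313, 0.046, 1.304, 0, 1.431], TCP at [167.059, -550.232, 303.923] pointing down, gripper open.
Joint ranges: [-2.76, 2.76], [-0.86, 1.69], [-1.03, 1.26], [-2.2, 2.34], [-1.47, 1.5], [-3.14, 3.14]. Speed limits (rad/s): [2.57, 2.57, 3.14, 3.14, 3.14, 3.14].

## Interface

Orientations are given as a unit quaternion [w, x, y, z].
In Python, from cell import r gives the robot as it stands. Calls block until the motion is done:
- r.move_ptp(position, orientation): joint-space move of the TCP to a pose.
- r.move_linear(position, rotation=None, velocity=150): straight line of the TCP; rotation=None keeps the orientation; velocity is the mean speed in mm/s.
- r.movej(angles): joint-space move.
- r.set_gripper(opening, grasp_force=None): finger opening in mm; grasp_force is the grip in N (None keeps the last); returns when the fingers have stopped.
- r.pause(seconds).
- r.ik(position, orientation): joint angles nearest the present ones, or None.
- r.read_state(): the state.
- r.capture(name): name is "side" or "top"; returns (picture, depth): 400x640x3 uint8, red, green, blue; 400x640 float32, mm along the optical axis (not along the pixel's ray), 0 where there is no reading.
- r.calibration(name): a dict with "intrinsics" (3x3 intrinsics, pixels), "rvec" (rotation vector, rad) and "tvec" (3), from world to camera coordinates, as OpenCV has them. Camera axes: x right, y down, z forward; pixel columns grow to the right and rows downward; lengths in mm; the calibration is good to about 2 mm. A picture is of the moment at which its call begins. calibration takes no time and is no camera call.
A pose or a line that the arm cannot do raises r.IKError and nothing moves.
- r.sign_off(): hands the job in, once; it reports no verdict.
The state is a dict: "t": time; "qpos": joint angles; "joint_vel": joint speeds; "tau": joint torques, N m; "eef_pos": TCP position; "eef_rot": TCP orientation; "ft_force": force on the tool from outside, world axes, zero at the start; "ft_torque": the same for the moment, N m; "grip_width": finger opening in mm.
Only numpy, scipy, OpenCV 4.12 (cv2) and the standard library are available. Lean on these libraries where they do the work, as an engineer would, in place of code of your own. Each camera call takes 0.05 s, during which the arm holds its last target. There are 200 camera calls.

## Task

Slide the black battery module along the fixture plate until it is hard up against both the side rail and the two end stops, then push the toggle clamp's handle down past its over-centre point so that it locks and the rubber pad holds the module there. Push gently (never more than about 30 N on the module or on the handle), leave the module flat on the plate and do not disturb the other things on the bench.

Things in the scene. Friction and masses are not known exactly. Their poses are not given: they have to be found in the camera images.
- fixture: Fixed aluminium plate 360 x 150 x 12 mm on the bench; clamp handle at its +x end. Origin: centre of its underside, z up. Called F below; all x, y, z (mm) are in F. Clamp base: x 16 to 102, |y| < 25, side plates up to z 109. The open clamp arm, 14 wide at y 0, rises from x 22, z 78 to about x -25, z 140; locked, it lies level at z 80.
- stop_ends (a point): Midway between the two steel end stops, at x 0, y 0, z 12 of F. The stops (18 wide, at y -26 and +26, tops at z 32) have their faces at x 0, looking to -x.
- rail_mid (a point): Middle of the steel side rail's face, at x -90, y -40, z 12 of F. The face runs along x from -170 to -10, looks to +y, top at z 30. The module is seated when its origin is at x -65, y 0 of F and its axes are parallel to F's.
- module: Loose black plastic battery module, a flat box 130 (x) x 80 (y) x 35 (z) mm, 0.3 to 0.55 kg, lying on the plate (top at z 47 of F). Origin: centre of its underside, z up; grey connector face at -x. Starts 15 to 50 mm short of the end stops, 14 to 28 mm off the side rail, turned up to 0.12 rad.
- handle (a joint): Handle angle, rad: 0 open (handle 0.96 above level), 0.96 on its end stop (level, locked). Starts 0 to 0.05. Its end moves to +x of F and down. Free (about 1 N) until the pad meets the module near 0.5; then up to some 12 N, 105 mm from the pivot, falling to nothing at the over-centre point 0.89; past it the clamp pulls it home by itself. Let go before, it springs back.
- handle_pivot (a point): Axis of the handle: a line along F's y through x 86, z 100 of F.
- handle_tip (a point): Centre of the handle's free end, 134 mm from the pivot on the handle's centre line. The black round grip is 18 mm in diameter and runs from 36 to 134 mm from the pivot.
- pad: Rubber pad under the clamp arm's spindle, 18 mm in diameter, 16 mm high, sprung. Origin: centre of its lower face. Open it hangs near x -44, z 90 of F; locked it presses on the module's top near x -33, y 0.
- bottle: Bystander: upright white bottle, 44 mm diameter, 110 mm high, origin at its base.
- screwdriver: Bystander: screwdriver, 160 mm long, lying on the bench.
- tray: Bystander: grey small-parts tray, 90 x 120 x 25 mm, origin under its centre.
Things that resemble listed ones, but are neither listed nor needed, are in the scene too. What is shaped like the module but yellow is not meant.

How it is judged:
By the outcome, as a careful person would: the job done as asked, in the order asked, and still so for the second after the job is handed in, with the robot touching nothing.
It also fails if it takes over 72 s, if anything falls off the work surface, if the arm or the gripper's body presses on something with over 40 N, if the wrist force passes 120 N, or if a joint passes its speed limit or range.

## Working session

There is one attempt and no reset: what is moved stays moved. The work goes in short steps, each a Python script; the robot and the scene stay as the last script left them, time stands still between calls to the robot, and variables do not carry over. Pictures are saved under pics/ and viewed, about 8 in all and at most 12, crops included, and the job is handed in when it is done.

```bash
mkdir -p pics; ls
python3 - <<'E'
from cell import r
import cv2,numpy as np
for n in ("top","side"):
    p,d=r.capture(n); cv2.imwrite(f"pics/{n}0.png",p[:,:,::-1]); np.save(f"pics/{n}0.npy",d)
    c=r.calibration(n); R=cv2.Rodrigues(np.array(c["rvec"]))[0]; print(n,c["intrinsics"],(-R.T@np.array(c["tvec"]).ravel()).round(), R.round(2).tolist())
s=r.read_state();print(s)
E
```

```text
pics
top [[399.1527578    0.         312.46330505]
 [  0.         399.1527578  197.95725178]
 [  0.           0.           1.        ]] [377.  29. 998.] [[-0.01, -1.0, 0.02], [-0.99, 0.0, -0.16], [0.16, -0.02, -0.99]]
side [[474.47602792   0.         320.46549857]
 [  0.         474.47602792 204.48156648]
 [  0.           0.           1.        ]] [ 476. -694.  949.] [[1.0, -0.05, -0.0], [-0.04, -0.73, -0.68], [0.03, 0.68, -0.73]]
{'t': 0.1, 'qpos': array([-1.41557762e+00,  3.13909734e-01,  4.50892689e-02,  1.30359287e+00,
        5.72091245e-06,  1.43119370e+00]), 'joint_vel': array([ 0.00059855, -0.00024803,  0.00085874,  0.00073906, -0.00022223,
       -0.00050773]), 'tau': array([ 3.00851170e-03, -4.81726742e+01,  2.99243170e+01,  1.28137349e-02,
       -5.60219587e-05, -5.75537825e-06]), 'eef_pos': array([ 167.01509071, -549.85762872,  303.10544053]), 'eef_rot': array([-8.08501014e-04,  9.89154385e-01,  1.46877328e-01, -3.45239455e-06]), 'ft_force': array([-0.68437005,  1.11686488, -1.78377899]), 'ft_torque': array([ 0.01551381, -0.0208414 ,  0.0095435 ]), 'grip_width': 85.34031006526003}
```

View pics/top0.png

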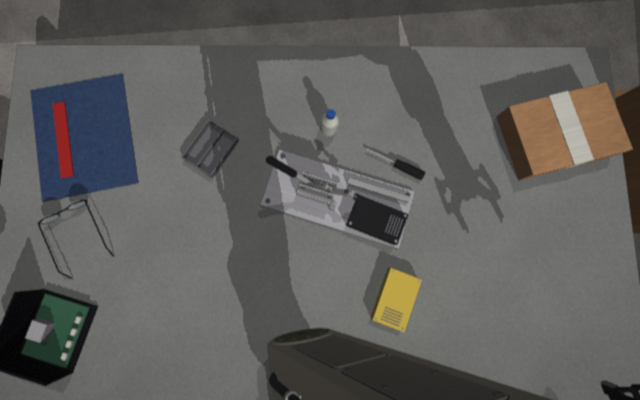

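View pics/side0.png

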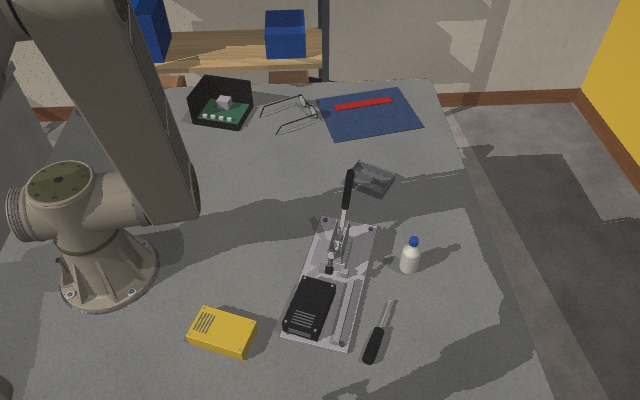

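The black module is at top (377,218) and side (309,307), on the plate. The yellow lookalike is at top (397,300), and the black box with the green board is at top (48,335). The black one on the plate fits the description. I'll enlarge to confirm it and read off corners.

Run:
```python
import cv2
a=cv2.imread("pics/top0.png")[140:255,255:425]; cv2.imwrite("pics/topc.png",cv2.convertScaleAbs(cv2.resize(a,None,fx=4.7,fy=4.7,interpolation=cv2.INTER_CUBIC),alpha=1.5))
a=cv2.imread("pics/side0.png")[160:360,270:410]; cv2.imwrite("pics/sidec.png",cv2.convertScaleAbs(cv2.resize(a,None,fx=3,fy=3,interpolation=cv2.INTER_CUBIC),alpha=1.5))
```

```text
(no output)
```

View pics/topc.png

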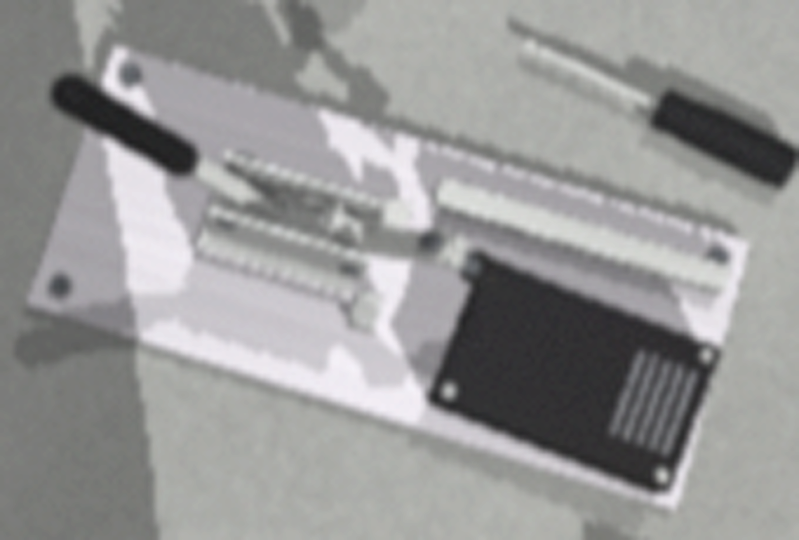

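View pics/sidec.png

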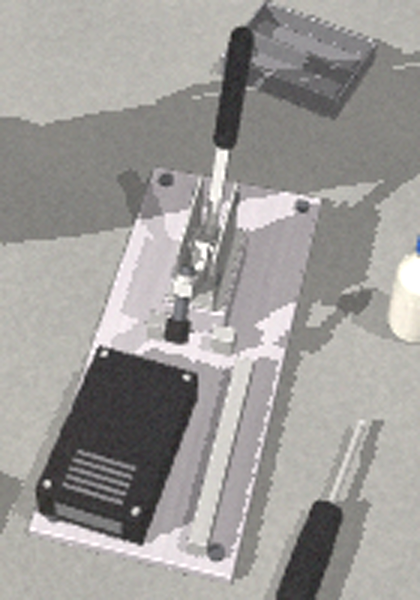

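The crops confirm it: a black module with vents and a grey connector face toward -x. The plate and module corners are readable in both. Next I'll fit the poses.

```bash
cat > h.py <<'E'
from cell import r
import cv2,numpy as np
def ray(n,px,z):
    c=r.calibration(n);K=np.array(c["intrinsics"]);R=cv2.Rodrigues(np.array(c["rvec"]))[0];t=np.array(c["tvec"]).ravel()
    o=-R.T@t; out=[]
    for p in px:
        d=R.T@np.linalg.inv(K)@np.array([p[0],p[1],1.]); out.append((o+d*(z-o[2])/d[2])[:2])
    return np.array(out)
def fit(model,world):
    m=np.array(model,float);w=np.array(world);mc,wc=m.mean(0),w.mean(0)
    H=(m-mc).T@(w-wc);th=np.arctan2(H[0,1]-H[1,0],H[0,0]+H[1,1])
    R=np.array([[np.cos(th),-np.sin(th)],[np.sin(th),np.cos(th)]]);t=wc-R@mc
    return t,th,np.linalg.norm(w-(m@R.T+t),axis=1)
E
python3 - <<'E'
from h import *
T=lambda a:np.array(a)/4.7+[255,140]-0.39
S=lambda a:np.array(a)/3+[270,160]-0.33
M=[(180,-75),(-180,-75),(-180,75),(180,75)]
B=[(65,-40),(-65,-40),(-65,40),(65,40)]
d=np.load("pics/top0.npy");P=[]
for n,f,pl,mo in (("top",T,[(112,45),(748,238),(678,508),(28,303)],[(482,255),(720,345),(665,492),(432,402)]),
              ("side",S,[(322,203),(235,580),(32,530),(152,170)],[(197,375),(143,520),(38,485),(100,347)])):
    t,th,e=fit(M,ray(n,f(pl),12));print(n,"plate",t.round(1),th.round(4),e.round(1))
    m,mt,e=fit(B,ray(n,f(mo),47));R=np.array([[np.cos(th),-np.sin(th)],[np.sin(th),np.cos(th)]])
    print("  module",m.round(1),"in F",(R.T@(m-t)).round(1),(mt-th).round(3),e.round(1))
E
```

```text
top plate [535.6 -52.1] 1.2652 [1.  1.9 0.3 2.1]
  module [ 477.2 -142.6] in F [-103.9   28.4] -0.067 [0.3 0.4 2.1 2.1]
side plate [536.3 -53.3] 1.2669 [3.  1.6 3.2 2.1]
  module [ 478.8 -141.9] in F [-101.7   28.3] -0.084 [3.1 2.1 3.5 2.9]
```

Both views agree within 2 mm: F at (536,-52.7), angle 1.266; module at F (-103,28), turn -0.075. Both are inside the stated ranges. First I push against the rail from the +y side with the fingers closed.

```bash
cat >> h.py <<'E'
TH=1.266;O=np.array([536.,-52.7])
RF=np.array([[np.cos(TH),-np.sin(TH)],[np.sin(TH),np.cos(TH)]])
def W(x,y,z): return np.append(O+RF@[x,y],z)
def Q(a): return np.array([0,np.cos(a/2),np.sin(a/2),0])
QY=Q(TH+np.pi/2)   # tool x along F y
QX=Q(TH)           # tool x along F x
def F3():           # force in F axes, mean of several reads
    f=[]
    for _ in range(3): f.append(r.read_state()["ft_force"]); r.pause(.01)
    f=np.mean(f,0); return np.append(RF.T@f[:2],f[2])
def inF(): 
    p=r.read_state()["eef_pos"]; return np.append(RF.T@(p[:2]-O),p[2])
def push(start,d,fast,total,step,stop,v=30):
    """from start (F) along unit d: fast mm straight off, then steps until force against d > stop"""
    start=np.array(start,float);d=np.array(d,float);f0=F3();s=0;log=[]
    while s<total:
        ds=5 if s<fast else step; s+=ds
        r.move_linear(W(*(start+d*s)),velocity=v if s<fast else 12)
        f=-(F3()-f0)@d;log.append((round(s,1),round(f,1)))
        if f>stop: break
    print(log,"t",round(r.read_state()["t"],2),"F pos",inF().round(1));return s
E
python3 - <<'E'
from h import *
r.set_gripper(0,20)
for q in (QY,QX):
    for p in (W(-103,95,95),W(-103,52,95),W(-185,0,95),W(-140,0,95),W(130,0,270),W(201,0,180)): print(r.ik(p,q) is not None,end=" ")
r.move_ptp(W(-103,95,190),QY); print(r.read_state()["t"])
r.move_linear(W(-103,95,95)); r.pause(.2)
push((-103,95,95),(0,-1,0),22,52,1.0,7)
E
```

```text
True True True True True True True True True True True True 2.7083
[(5, np.float64(-0.9)), (10, np.float64(-1.0)), (15, np.float64(-0.2)), (20, np.float64(0.5)), (25, np.float64(-0.0)), (26.0, np.float64(1.7)), (27.0, np.float64(2.8)), (28.0, np.float64(1.7)), (29.0, np.float64(1.9)), (30.0, np.float64(0.8)), (31.0, np.float64(0.6)), (32.0, np.float64(1.0)), (33.0, np.float64(1.1)), (34.0, np.float64(1.4)), (35.0, np.float64(0.7)), (36.0, np.float64(1.1)), (37.0, np.float64(0.8)), (38.0, np.float64(1.3)), (39.0, np.float64(0.4)), (40.0, np.float64(1.0)), (41.0, np.float64(4.6)), (42.0, np.float64(7.0))] t 10.35 F pos [-103.1   54.4   94.9]
```

Run:
```python
from h import *
r.move_linear(W(-103,75,95),velocity=100)
r.move_ptp(W(-103,75,140),QY)
r.move_ptp(W(-198,0,140),QX)
r.move_linear(W(-198,0,95));r.pause(.2)
push((-198,0,95),(1,0,0),46,65,1.0,8)
p,d=r.capture("top"); cv2.imwrite("pics/top1.png",cv2.convertScaleAbs(cv2.resize(p[140:255,255:425,::-1],None,fx=4.7,fy=4.7,interpolation=cv2.INTER_CUBIC),alpha=1.5))
```

```text
[(5, np.float64(-0.3)), (10, np.float64(0.6)), (15, np.float64(0.5)), (20, np.float64(0.5)), (25, np.float64(0.5)), (30, np.float64(0.7)), (35, np.float64(0.2)), (40, np.float64(-0.2)), (45, np.float64(-0.7)), (50, np.float64(1.7)), (51.0, np.float64(2.1)), (52.0, np.float64(1.9)), (53.0, np.float64(1.6)), (54.0, np.float64(1.3)), (55.0, np.float64(1.3)), (56.0, np.float64(1.2)), (57.0, np.float64(1.7)), (58.0, np.float64(1.7)), (59.0, np.float64(4.8)), (60.0, np.float64(8.7))] t 19.38 F pos [-139.2    0.2   95. ]
```

View pics/top1.png

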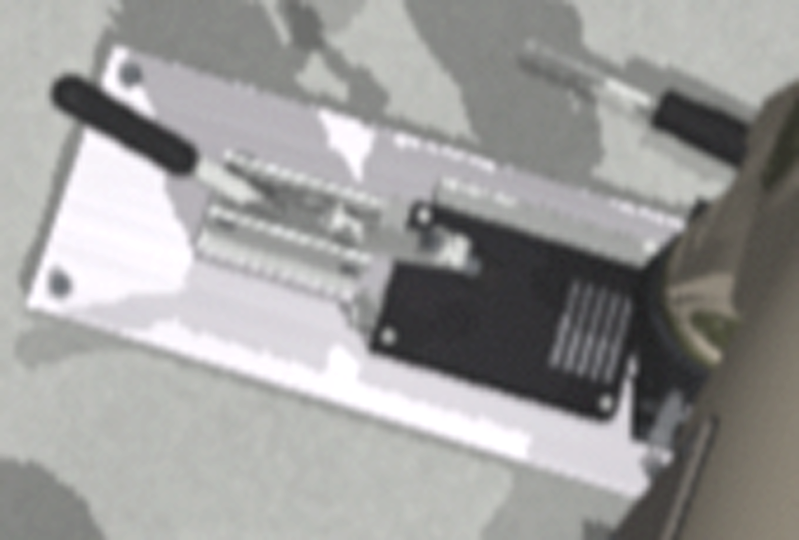

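The module appears seated: its corners lie by the stops at (375,350) and the rail at (412,205). Next is a second y push to verify, then on to the handle.

Run:
```python
from h import *
r.move_linear(W(-160,0,95),velocity=100)
r.move_ptp(W(-160,30,150),QY)
r.move_ptp(W(-92,72,150),QY)
r.move_linear(W(-92,72,95));r.pause(.2)
push((-92,72,95),(0,-1,0),14,24,1.0,9)
r.move_linear(W(-92,80,95),velocity=100)
r.move_ptp(W(-92,110,200),QY)
p,d=r.capture("top"); cv2.imwrite("pics/top2.png",cv2.convertScaleAbs(cv2.resize(p[140:255,255:425,::-1],None,fx=4.7,fy=4.7,interpolation=cv2.INTER_CUBIC),alpha=1.5))
p,d=r.capture("side"); cv2.imwrite("pics/side2.png",cv2.convertScaleAbs(cv2.resize(p[160:360,270:410,::-1],None,fx=3,fy=3,interpolation=cv2.INTER_CUBIC),alpha=1.5))
```

```text
[(5, np.float64(0.3)), (10, np.float64(0.4)), (15, np.float64(0.5)), (16.0, np.float64(4.5)), (17.0, np.float64(5.4)), (18.0, np.float64(6.9)), (19.0, np.float64(4.3)), (20.0, np.float64(5.7)), (21.0, np.float64(6.9)), (22.0, np.float64(9.3))] t 25.57 F pos [-92.4  52.7  94.4]
```

View pics/side2.png

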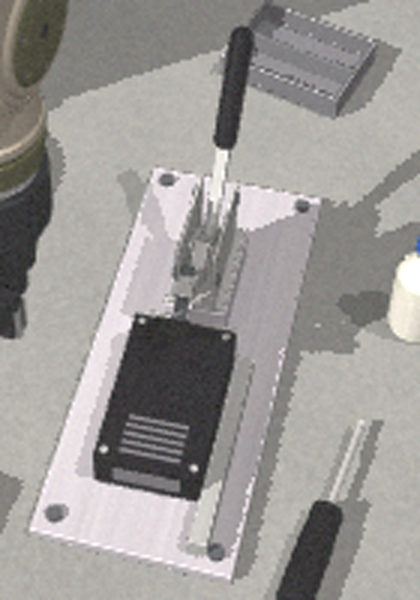

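View pics/top2.png

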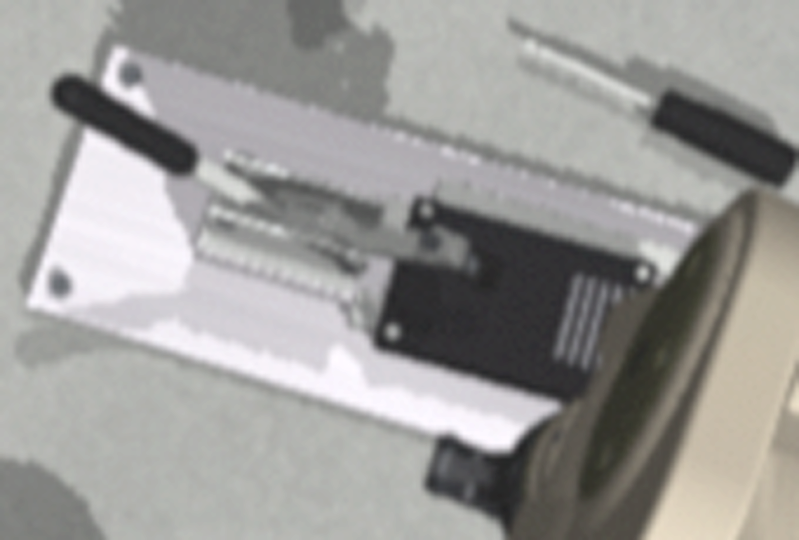

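Let me quantify the module's orientation from its four screws in the side view, with the rail as a reference.

Run:
```python
from h import *
S=lambda a:np.array(a)/3+[270,160]-0.33
T=lambda a:np.array(a)/4.7+[255,140]-0.39
f=lambda n,p,z:(ray(n,p,z)-O)@RF
def ang(a,b): d=a-b; return round(np.arctan2(d[1],d[0]),3)
# precise screw centroids: bright blobs within dark module
img=cv2.imread("pics/side2.png");g=cv2.cvtColor(img,cv2.COLOR_BGR2GRAY).astype(float)
pts=[]
for c in ((142,320),(227,337),(194,468),(103,449)):
    x,y=c;w=g[y-6:y+7,x-6:x+7];w=np.clip(w-np.median(w)-15,0,None);yy,xx=np.mgrid[-6:7,-6:7]
    pts.append((x+(w*xx).sum()/w.sum(),y+(w*yy).sum()/w.sum()))
s=f("side",S(pts),47);print(s.round(1).tolist(),"centre",s.mean(0).round(1),"ang",ang(s[0],s[3]),ang(s[1],s[2]))
t=f("top",T([(427,210),(392,331),(645,272)]),47);print("top",t.round(1).tolist(),ang(t[0],t[2]))
c=f("top",T([(413,200),(377,347)]),47);print("corners top +x",c.round(1).tolist())
print("rail top side", f("side",S([(252,362),(213,548),(240,366),(190,546)]),30).round(1).tolist())
```

```text
[[-4.0, 36.9], [-3.6, -29.3], [-120.0, -31.3], [-121.1, 35.2]] centre [-62.2   2.9] ang 0.015 0.017
top [[-7.5, -29.6], [-8.2, 36.1], [-124.1, -32.0]] 0.02
corners top +x [[0.9, -32.5], [-3.2, 46.3]]
rail top side [[-10.5, -51.9], [-168.2, -56.7], [-16.3, -43.7], [-170.6, -40.9]]
```

The second push at x -92 turned the module +0.017, so its +x end is about 3 mm off the rail. I'll square it with an x push at y +22. Then I'll push y at its centre with the tool tilted, so the body clears the pad.

```bash
cat >> h.py <<'E'
from scipy.spatial.transform import Rotation as Ro
TI=0.35
fx=np.append(RF[:,0],0)
q=(Ro.from_rotvec(-TI*fx)*Ro.from_quat(QY,scalar_first=True)).as_quat(scalar_first=True)
QT=q
E
python3 - <<'E'
from h import *
def tcp(x,y,z): return np.array([x,y+73*np.sin(TI),z+73*np.cos(TI)])  # from tip position
print(r.ik(W(*tcp(-62,65,26)),QT) is not None)
r.move_ptp(W(-160,60,130),QX)
r.move_linear(W(-155,22,95));r.pause(.15)
push((-155,22,95),(1,0,0),10,22,1.0,9)
r.move_linear(W(-160,22,95),velocity=100)
r.move_ptp(W(-150,90,140),QT)
r.move_ptp(W(*tcp(-60,66,50)),QT)
r.move_linear(W(*tcp(-60,66,26)));r.pause(.15)
push(tcp(-60,66,26),(0,-1,0),8,30,1.0,9)
p0=inF(); r.move_linear(W(p0[0],p0[1]+20,p0[2]),velocity=100)
r.move_ptp(W(-60,150,210),QT)
p,d=r.capture("side"); cv2.imwrite("pics/side3.png",cv2.convertScaleAbs(cv2.resize(p[160:360,270:410,::-1],None,fx=3,fy=3,interpolation=cv2.INTER_CUBIC),alpha=1.5))
print(r.read_state()["t"])
E
```

```text
True
[(5, np.float64(0.2)), (10, np.float64(-0.6)), (11.0, np.float64(0.6)), (12.0, np.float64(-0.4)), (13.0, np.float64(0.1)), (14.0, np.float64(-0.8)), (15.0, np.float64(2.3)), (16.0, np.float64(5.6)), (17.0, np.float64(8.8)), (18.0, np.float64(11.8))] t 31.74 F pos [-139.4   22.8   95.1]
[(5, np.float64(0.2)), (10, np.float64(-0.6)), (11.0, np.float64(0.1)), (12.0, np.float64(0.1)), (13.0, np.float64(0.6)), (14.0, np.float64(0.6)), (15.0, np.float64(3.3)), (16.0, np.float64(5.1)), (17.0, np.float64(7.3)), (18.0, np.float64(9.0))] t 37.65 F pos [-59.6  74.9  93.8]
38.6417
```

View pics/side3.png

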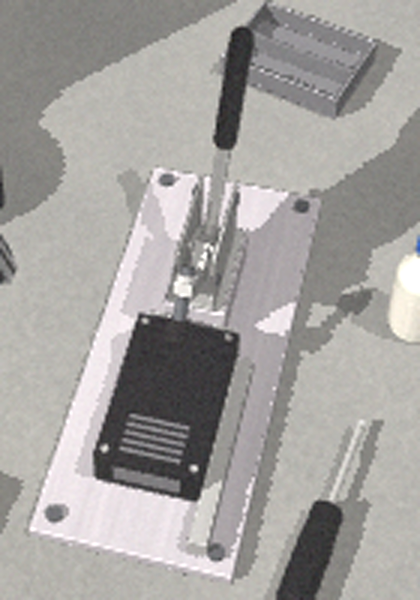

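Run:
```python
from h import *
S=lambda a:np.array(a)/3+[270,160]-0.33
f=lambda n,p,z:(ray(n,p,z)-O)@RF
def ang(a,b): d=a-b; return round(np.arctan2(d[1],d[0]),3)
for fn,cs in (("side2",((142,320),(227,337),(194,468),(103,449))),("side3",((145,321),(232,338),(194,468),(104,449)))):
    g=cv2.cvtColor(cv2.imread(f"pics/{fn}.png"),cv2.COLOR_BGR2GRAY).astype(float);pts=[]
    for x,y in cs:
        w=g[y-6:y+7,x-6:x+7];w=np.clip(w-np.median(w)-15,0,None);yy,xx=np.mgrid[-6:7,-6:7]
        pts.append((x+(w*xx).sum()/w.sum(),y+(w*yy).sum()/w.sum()))
    s=f("side",S(pts),47);print(s.round(1).tolist(),s.mean(0).round(1),ang(s[0],s[3]),ang(s[1],s[2]))
# plate direction from the long edges in the side view
e=f("side",S([(322,203),(235,580),(152,170),(32,530)]),12);print("plate edges",ang(e[0],e[1]),ang(e[2],e[3]),e.round(1).tolist())
```

```text
[[-4.0, 36.9], [-3.6, -29.3], [-120.0, -31.3], [-121.1, 35.2]] [-62.2   2.9] 0.015 0.017
[[-4.4, 34.7], [-3.0, -31.9], [-120.2, -31.3], [-120.2, 34.8]] [-62.    1.6] -0.001 -0.005
plate edges -0.001 0.006 [[176.6, -75.8], [-178.8, -75.3], [177.7, 75.8], [-177.4, 73.5]]
```

The module is parallel within 0.005 rad. Both ends meet the rail, and the force ramps match hard contact. Next is the handle, pressed along its arc with the closed fingertips at r = 112.

Run:
```python
from h import *
def P(phi,off=9,rr=112): return np.array([86+rr*np.cos(phi)-off*np.sin(phi)-11,0,100+rr*np.sin(phi)+off*np.cos(phi)+73])
r.move_ptp(W(0,110,320),QX)
r.move_ptp(W(*(P(.96,30)+[-10,0,25])),QX)
r.move_linear(W(*P(.96,24)));r.pause(.15)
f0=F3();log=[]
for phi in np.arange(.94,-.001,-.04):
    r.move_linear(W(*P(phi)),velocity=40)
    f=F3()-f0;n=np.array([-np.sin(phi),0,np.cos(phi)]);log.append((round(phi,2),round(float(f@n),1),round(float(np.linalg.norm(f)),1)))
    if np.linalg.norm(f)>20: break
print(log,inF().round(1),r.read_state()["t"])
```

```text
[(np.float64(0.94), -0.4, 0.4), (np.float64(0.9), -0.2, 0.3), (np.float64(0.86), 0.4, 0.6), (np.float64(0.82), -0.1, 0.2), (np.float64(0.78), 0.3, 0.5), (np.float64(0.74), 0.6, 1.0), (np.float64(0.7), 0.4, 0.6), (np.float64(0.66), -0.1, 0.8), (np.float64(0.62), -0.1, 0.6), (np.float64(0.58), 0.5, 0.8), (np.float64(0.54), 0.0, 0.3), (np.float64(0.5), 0.1, 0.4), (np.float64(0.46), -0.2, 0.4), (np.float64(0.42), 0.3, 0.3), (np.float64(0.38), 4.1, 4.1), (np.float64(0.34), 7.1, 7.2), (np.float64(0.3), 10.4, 10.5), (np.float64(0.26), 11.2, 11.3), (np.float64(0.22), 9.3, 9.5), (np.float64(0.18), 6.8, 7.1), (np.float64(0.14), 4.5, 4.7), (np.float64(0.1), 2.9, 3.5), (np.float64(0.06), -0.4, 0.9), (np.float64(0.02), 0.1, 0.6)] [186.6   0.2 183.7] 48.5
```

The force profile matches: it peaked at 11 N and fell to zero past over-centre. I'll retract and check.

Run:
```python
from h import *
r.move_linear(W(176,0,300),velocity=150)
r.move_ptp(W(0,200,330),QX)
c=[]
for n,(a,b,x0,x1),k in (("side",(160,360,270,410),3),("top",(140,255,255,425),2.2)):
    p,d=r.capture(n); cv2.imwrite(f"pics/{n}4raw.png",p[:,:,::-1])
    c.append(cv2.convertScaleAbs(cv2.resize(p[a:b,x0:x1,::-1],None,fx=k,fy=k,interpolation=cv2.INTER_CUBIC),alpha=1.5))
o=np.zeros((600,420+374,3),np.uint8);o[:,:420]=c[0];o[:c[1].shape[0],420:420+c[1].shape[1]]=c[1];cv2.imwrite("pics/fin.png",o)
s=r.read_state();print(s["t"],s["ft_force"])
```

```text
50.5667 [ 1.11011969 -0.5516471  -0.06210815]
```

View pics/fin.png

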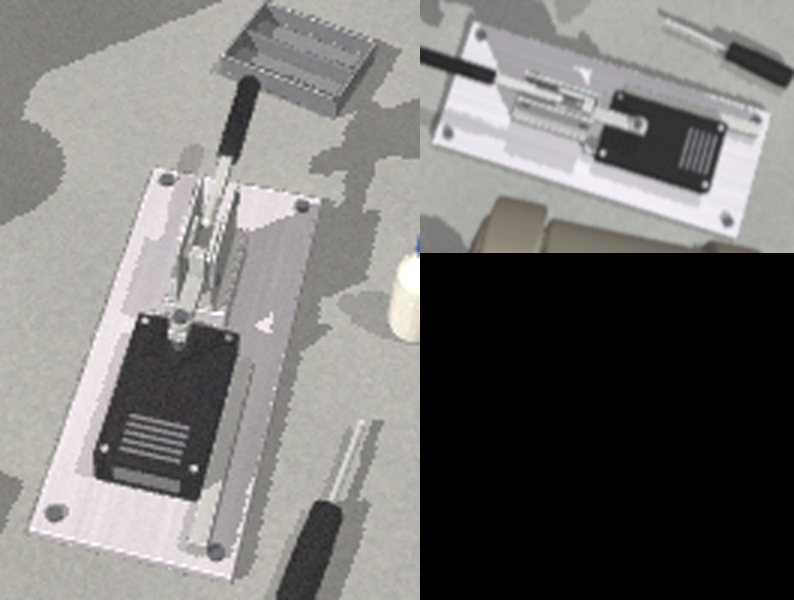

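The handle is down, the arm is level and the pad sits on the module. The screws have not moved from their previous pixels, (145,322) and (194,468). One numeric check on the handle tip, then I hand in.

Run:
```python
from h import *
print("tip in F at z100 (expect ~220,0):",((ray("side",[np.array([248,83])/3+[270,160]-.33],103)-O)@RF).round(1))
r.sign_off()
```

```text
tip in F at z100 (expect ~220,0): [[214.1   1.2]]
the job is handed in; nothing more can be done
```

The module is seated against the side rail and both end stops, the clamp is locked with its pad on the module, and I handed the job in at about 51 s on the robot clock.

- **Seating:** I pushed the module to the rail and then to the end stops with closed fingertips; the highest force I read on it was about 12 N. One y push made off-centre turned it by +0.017 rad. I corrected that with an x push at y +22, then a y push near its centre with the tool tilted.
- **Clamp:** I pressed the handle along its arc. The force peaked at about 11 N and fell to zero past the over-centre point, then I backed the arm off.

**Last checks:**
- **Module angle:** it was parallel to the fixture within 0.005 rad before clamping, and by eye its screws sat at the same pixels after clamping.
- **Module position:** the side view put its centre at x -62, y 1.6, where seated is x -65, y 0. The y offset is within the 2 mm calibration error. The 3 mm in x is slightly outside it, but the steady rise in force against the stops suggests hard contact.
- **Handle tip:** it measured x 214 at the level height, against about 220 expected. I put that down to picking the tip pixel by hand; the final picture shows the handle down and the clamp arm level.
- **Other objects:** the screwdriver and tray look unmoved, as does the part of the bottle that is in the picture. I judged these by eye only.

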